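Fit the copper rotor and its cap on the bench drive

TASK

Fit the copper-coloured rotor on the upright spindle of the drive unit, hub upwards, so that it sits flat and fully down on the spindle's shoulder; then put the blue cap over the spindle tip so that it stands upright, fully down on the rotor's hub. The rotor must go on first, since the cap blocks it; lower both parts rather than dropping them, and leave the grey rotor, the orange stopper, the jar and the beaker where they stand.

Things in the scene. Friction and masses are not known exactly. Their poses are not given: they have to be found in the camera images.
- rotor: Loose copper-coloured laboratory rotor, the one to fit; about 0.33 kg, round, standing hub upwards. A disc 90 mm across and 16 mm thick (ten dark tube holes are drawn on its top) with a hub 40 mm in diameter rising from it to 48 mm above the underside: grip the hub. A 22 mm bore runs right through on the axis. Origin: centre of the underside; z up along the bore.
- cap: Loose blue ribbed cap, about 50 g: a cylinder 36 mm in diameter and 40 mm tall, standing open end down. A 22 mm wide, 26 mm deep blind hole opens in the underside; the top is closed. Origin: centre of the underside (the hole's mouth); z up. Seated on the rotor's hub, its origin is 48 mm above the shoulder.
- seat (a point): Centre of the upper face of the shoulder (a steel disc 40 mm in diameter) on which the rotor sits, 76 mm above the bench; z up along the spindle. The spindle rises from here: 14 mm in diameter, 66 mm tall above this face, its last 10 mm tapering to 6 mm across. The drive unit around it is a fixed grey box with a dark steel top, 150 x 150 mm, 70 mm high; the spindle stands at its centre. The seated rotor leaves 18 mm of spindle above its hub.
- spindle_tip (a point): Top of the spindle, on its axis, 142 mm above the bench.
- grey_rotor: Bystander, loose: a grey rotor of the same shape and size as the copper one. Origin: centre of the underside. Leave it.
- stopper: Bystander, loose: a solid orange tapered stopper without a hole, 32 mm in diameter below, 40 mm on top, 40 mm tall. Origin: centre of the underside. Leave it.
- jar: Bystander, loose: an amber jar with a black lid, 50 mm in diameter, 75 mm tall. Origin: centre of the underside. Leave it.
- beaker: Bystander, loose: a small open glass beaker, 60 mm in diameter, 75 mm tall. Origin: centre of the underside. Leave it.
There are look-alikes about, which are no part of the job. Of the things that look like the cap, take the one that is farthest from the robot's base at the start.

How it is judged:
By the outcome, as a careful person would: the job done as asked, in the order asked, and still so for the second after the job is handed in, with the robot touching nothing.
It also fails if it takes over 59 s, if anything falls off the work surface, if the arm or the gripper's body presses on something with over 40 N, if the wrist force passes 120 N, or if a joint passes its speed limit or range.

ROBOT

A 6-joint arm with a two-finger parallel gripper is mounted at the origin on the work surface. World frame = base frame: x ahead of the robot, y to its left, z up, the work surface at z = 0. Lengths are in mm, angles in rad, forces in N, time in s.
With the tool pointing down it reaches from about 300 to 1000 mm from the base axis. Payload 5.1 kg.
Tool frame: the origin (TCP) lies at the very end of the fingers, on their centre line; the grasp point (between the pads) lies robot.grip_point_offset behind it (robot.grip_point_offset is the distance from the TCP to the grasp point, in mm); z points along the fingers, y is the direction in which the jaws open and shut (so a half turn about z gives the same grasp; the last joint's range is limited). The gripper opens to 95 mm and grips with 3 to 60 N. Pads are 20 mm wide; open, the fingers measure 119 mm over their backs; the gripper's body (75 mm by 180 mm) begins 59 mm behind the grasp point.
Start: joints at [-1.204, 0.124, 1.65, -0, 1.367, -0.083], TCP at [282.578, -585.35, 214.656] pointing down, gripper open.
Joint ranges: [-2.61, 2.61], [-1.02, 2.33], [0.03, 2.71], [-1.35, 4.49], [0.32, 2.68], [-2.91, 2.91]. Speed limits (rad/s): [2.57, 2.57, 3.14, 3.14, 3.14, 3.14].

INTERFACE

Orientations are given as a 3x3 rotation matrix whose columns are the frame's x, y, z axes.
In Python, from bench import robot gives the robot as it stands.
- The arm moves only by the tool step_arm, never from a script. Its argument "increments" is a list of rows, each a list of 3 entries, a list of its own where there are three numbers: the shift along the tool's x, y, z in m, then the turn about the tool's z in rad, then the opening, from 0 (shut) to 1 (fully open). In form: [[[dx, dy, dz], twist, grip], ...]. A call has 1 to 12 rows; each row is the pose to reach, as a shift and turn from the pose commanded when the call began, along the tool's axes at that moment; what a row does not reach only later rows make up. A row lasts 1/12 s, in which the tool goes at most 41.7 mm and 7.16 degrees, less where a joint would pass 70% of its speed; a pose out of reach is approached as far as the arm can. A call with a gripper value outside its range is refused whole. The fingers move at their own pace and stop on an object; "squeeze" is the grip in N (left out, the last holds). Time passes only in rows, so rows that repeat a pose let the fingers close. It gives the time, the measured TCP pose, the force and the opening at its end, in the units of the state.
- robot.state(): the state, without advancing time (a new reading comes with each control period).
- robot.grab_frame(name): name is "scene" or "top"; returns a dict with "color" (400x640x3 uint8, blue, green, red), "depth" (400x640 float32, mm along the optical axis (not along the pixel's ray), 0 where there is no reading), "vertical_fov" (degrees; the focal length in pixels is half the picture's height over the tangent of half this angle, whatever the lens; pixels are square), "cx", "cy" (the principal point, pixels), "camera_from_world" (4x4, takes a point from world to camera coordinates). Camera axes: x right, y up, looking along -z (the intrinsics and any distortion apply to the point x, -y, -z); pixel columns grow to the right and rows downward; lengths in mm; the calibration is good to about 2 mm. A picture is of the moment at which its call begins.
- robot.finish_job(): hands the job in, once; it reports no verdict.
The state is a dict: "time_s": time; "joint_positions": joint angles; "qvel": joint speeds; "tau": joint torques, N m; "tcp_pos": TCP position; "ee_rot": TCP orientation; "ft_force": force on the tool from outside, world axes, zero at the start; "torque": the same for the moment, N m; "opening": finger opening in mm.
Only numpy, scipy, OpenCV 4.12 (cv2) and the standard library are available. Lean on these libraries where they do the work, as an engineer would, in place of code of your own. Each camera call takes 0.05 s, during which the arm holds its last target.

## Working session

There is one attempt and no reset: what is moved stays moved. The work goes in short steps, Python scripts to look and compute and a tool call to move; the robot and the scene stay as the last step left them, time stands still between calls to the robot, and variables do not carry over. Pictures are saved under pics/ and viewed, and the job is handed in when it is done.

Besides the shell and the picture viewer there is one more tool, called after "Call:" as a command line: name --argument value ..., lists and objects as JSON in quotes. step_arm: Moves the arm, as the interface text tells. Its arguments: {"type":"object","properties":{"increments":{"type":"array","items":{"type":"array"}},"squeeze":{"type":"number"}},"required":["increments"]}

```bash
mkdir -p pics; ls; python3 - <<'E'
from bench import robot
import cv2,numpy as np
s=robot.state(); print(s['time_s'],s['tcp_pos'],s['ee_rot'],s['opening'],robot.grip_point_offset)
for n in('scene','top'):
    f=robot.grab_frame(n); cv2.imwrite(f'pics/{n}0.png',f['color']); np.savez(f'{n}0.npz',**{k:v for k,v in f.items()})
    print(n,f['vertical_fov'],f['cx'],f['cy'],[k for k in f]); print(f['camera_from_world'])
E
```

```text
pics
0.0 [ 282.32663181 -584.75294955  213.38435439] [[ 9.00548978e-01  4.34753894e-01 -7.68074555e-04]
 [ 4.34754546e-01 -9.00546895e-01  1.94308027e-03]
 [ 1.53074560e-04 -2.08376286e-03 -9.99997817e-01]] 95.01983570969719 18.8
scene 45.36808741718806 322.45539710310635 200.1540158071316 ['color', 'depth', 'vertical_fov', 'cx', 'cy', 'camera_from_world']
[[ 4.30909594e-01  9.02301986e-01 -1.29633011e-02 -2.26989189e+02]
 [-6.25147541e-01  3.08848016e-01  7.16800848e-01  2.88041039e+02]
 [ 6.50774519e-01 -3.00772387e-01  6.97157441e-01 -1.64849732e+03]
 [ 0.00000000e+00  0.00000000e+00  0.00000000e+00  1.00000000e+00]]
top 56.96787517178246 315.48645046776255 194.17885151681514 ['color', 'depth', 'vertical_fov', 'cx', 'cy', 'camera_from_world']
[[ 2.30242105e-02 -9.99479862e-01 -2.25807727e-02 -3.70684454e+01]
 [ 9.84011800e-01  1.86662429e-02  1.77122414e-01 -5.90065181e+02]
 [-1.76608788e-01 -2.62978505e-02  9.83929753e-01 -1.04620838e+03]
 [ 0.00000000e+00  0.00000000e+00  0.00000000e+00  1.00000000e+00]]
```

View pics/scene0.png

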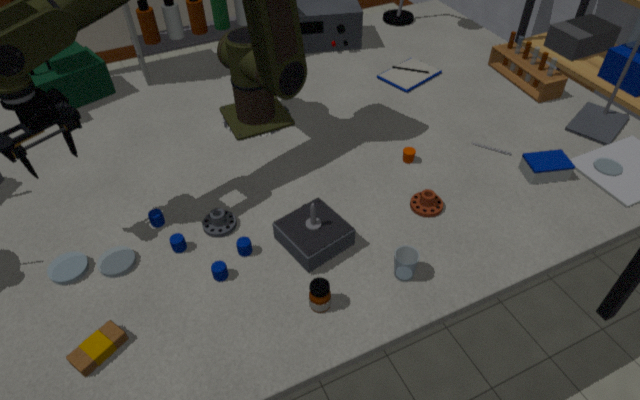

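View pics/top0.png

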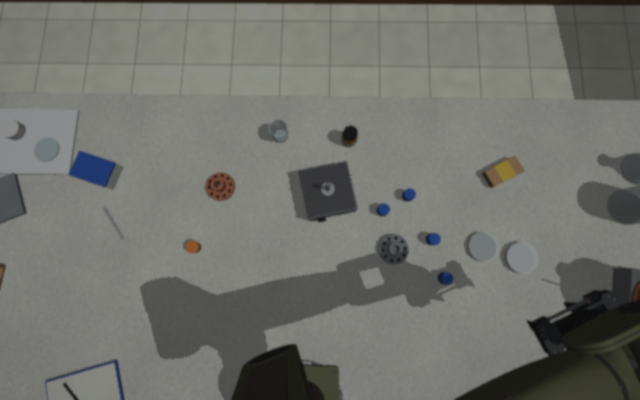

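The scene view shows four blue caps at (156,218), (178,242), (219,270) and (244,246), with the copper rotor at (427,203) and the drive unit at (314,230). In the top view the caps are at (409,194), (383,209), (433,239) and (446,278), the copper rotor at (220,186) and the spindle near (327,188).

```bash
cat > h.py <<'E'
import numpy as np,cv2
def load(n): return dict(np.load(n,allow_pickle=True))
def foc(f): return 200/np.tan(np.radians(float(f['vertical_fov']))/2)
def ray(f,u,v):
    M=f['camera_from_world'];fo=foc(f)
    d=np.array([(u-f['cx'])/fo,-(v-f['cy'])/fo,-1.])
    R=M[:3,:3];return -R.T@M[:3,3],R.T@d
def atz(f,u,v,z):
    o,d=ray(f,u,v);return o+d*(z-o[2])/d[2]
def cloud(f):
    M=f['camera_from_world'];fo=foc(f);v,u=np.mgrid[0:400,0:640];D=f['depth']
    P=np.stack([(u-f['cx'])/fo*D,-(v-f['cy'])/fo*D,-D],-1)
    return (P-M[:3,3])@M[:3,:3]
def proj(f,p):
    M=f['camera_from_world'];q=M[:3,:3]@np.array(p,float)+M[:3,3];fo=foc(f)
    return f['cx']+fo*q[0]/-q[2],f['cy']-fo*q[1]/-q[2]
E
python3 - <<'E'
from h import *
for n in('scene0','top0'):
    f=load(n+'.npz');P=cloud(f);C=f['color'].astype(int);b,g,r=C[...,0],C[...,1],C[...,2]
    print(n,'bench z',[np.round(P[v,u],0) for u,v in ([(100,180),(300,300),(450,260),(560,280)] if n[0]=='s' else [(100,250),(250,120),(560,150),(420,320),(250,250)])])
    for nm,m in(('blue',(b>90)&(b>2*r)&(b>1.5*g)),('cop',(r>110)&(r>1.6*b)&(r>1.25*g))):
        m=m&(np.abs(P[...,2])<120)&(f['depth']>0)
        k,l,s,c=cv2.connectedComponentsWithStats(m.astype(np.uint8))
        for i in range(1,k):
            if s[i,4]<30: continue
            Q=P[l==i];zt=np.percentile(Q[:,2],95);T=Q[Q[:,2]>zt-4]
            print(nm,s[i],np.round(c[i],1),'ztop',round(zt,1),'top mean',T.mean(0).round(1),'mid', ((T.max(0)+T.min(0))/2).round(1))
    # enlarge crops
f=load('top0.npz')['color'];cv2.imwrite('pics/tc.png',cv2.resize(f[100:300,170:470],None,fx=2.66,fy=2.66,interpolation=cv2.INTER_CUBIC))
f=load('scene0.npz')['color'];cv2.imwrite('pics/sc.png',cv2.resize(f[130:320,140:450],None,fx=2.58,fy=2.58,interpolation=cv2.INTER_CUBIC))
E
```

```text
scene0 bench z [array([ 101., -530.,   -1.]), array([ 749., -164.,   -2.]), array([806., 219.,  -1.]), array([ 668., 1050., -749.])]
blue [611  45  20  13 132] [621.9  50.3] ztop -67.0 top mean [ 138.  1640.4  -68.9] mid [ 145.9 1637.3  -67.6]
blue [633  53   7  11  52] [636.6  57.7] ztop -67.6 top mean [ 216.2 1638.6  -69.6] mid [ 216.9 1643.5  -68.4]
blue [377  76  30  15  43] [391.9  83. ] ztop 13.3 top mean [ 31.8 519.3  11.1] mid [ 30.5 519.9  11.4]
blue [523 150  52  21 735] [548.2 160. ] ztop 57.1 top mean [662.3 655.1  55. ] mid [662.1 655.1  57.1]
blue [170 233  13  11 104] [175.9 238.1] ztop 42.1 top mean [ 470.7 -380.4   40. ] mid [ 470.4 -379.7   41.5]
blue [237 237  13  10 107] [242.9 241.4] ztop 41.9 top mean [ 555.8 -233.    40. ] mid [ 556.3 -232.2   41.1]
blue [211 261  14  11 121] [217.7 266. ] ztop 41.9 top mean [ 602.4 -311.    39.8] mid [ 602.1 -310.9   40.6]
cop [510  71  19  18  46] [520.5  80.2] ztop 14.1 top mean [243. 952.  12.] mid [232.4 949.1  12.9]
cop [533  73  18  10  32] [542.5  78.6] ztop 80.5 top mean [339.7 932.5  78.8] mid [332.4 933.9  79.5]
cop 
[... 199 characters left out ...]
   32.9]
top0 bench z [array([413., 635.,   3.]), array([841., 195.,   1.]), array([ 756., -789.,   -1.]), array([ 232., -338.,   -2.]), array([423., 172.,   2.])]
blue [ 70 152  44  34 902] [ 91.5 168.5] ztop 60.6 top mean [656.5 659.1  58.5] mid [656.8 658.5  60.2]
blue [405 189  10  11  81] [409.4 194. ] ztop 42.3 top mean [ 599.  -305.7   40.5] mid [ 598.7 -306.    41.1]
blue [379 205  10  10  81] [383.3 209. ] ztop 43.0 top mean [ 551.6 -226.9   41.1] mid [ 550.4 -227.8   41.8]
blue [429 234  11  10  87] [434.1 238.4] ztop 42.4 top mean [ 467.3 -374.9   40.5] mid [ 467.6 -375.6   41.8]
cop [186 240  13  13 127] [191.7 246.4] ztop 44.2 top mean [428.4 338.5  42.1] mid [428.6 337.3  43.1]
```

View pics/tc.png

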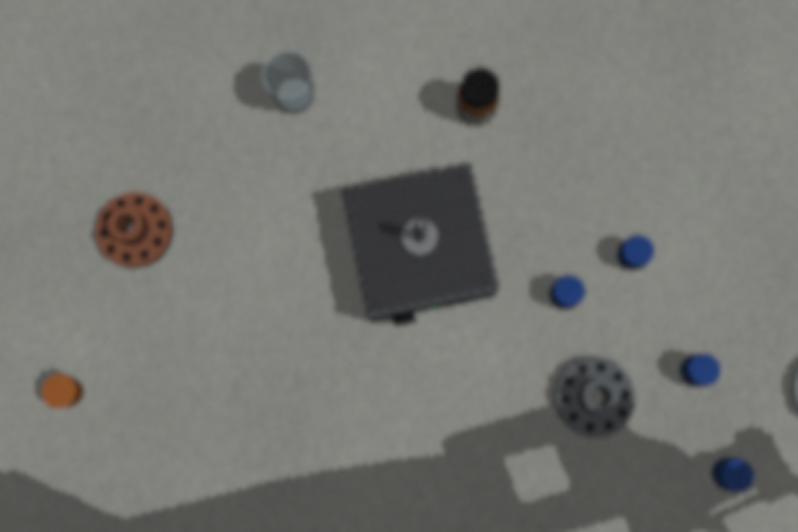

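View pics/sc.png

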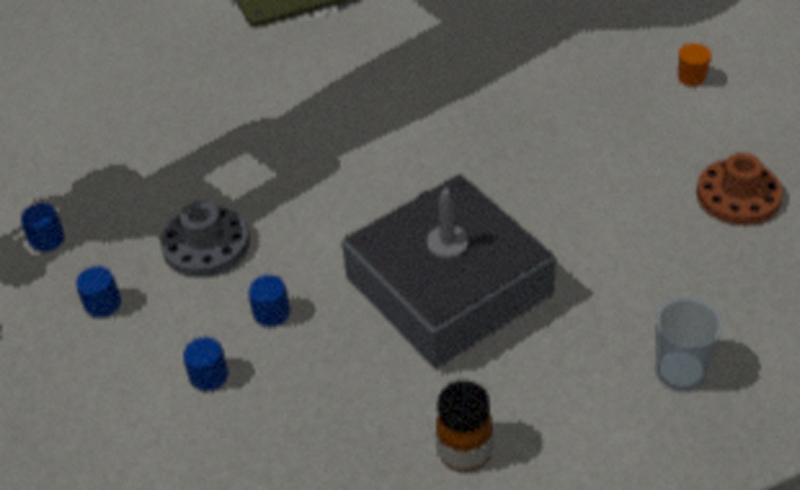

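```bash
python3 - <<'E'
from h import *
S=load('scene0.npz');T=load('top0.npz')
a=lambda f,u,v,z,t:print(t,atz(f,u,v,z).round(1))
s=lambda x,y:(140+(x+.5)/2.58-.5,130+(y+.5)/2.58-.5)
t=lambda x,y:(170+(x+.5)/2.66-.5,100+(y+.5)/2.66-.5)
a(S,*s(743,163),48,'hub S');a(T,*t(129,224),48,'hub T');a(T,*t(133.5,230),14,'disc T');a(S,*s(740,188),14,'disc S')
a(S,*s(447,241),76,'seat S');a(T,*t(420,236),76,'seat T');a(S,*s(446,190),142,'tip S');a(T,*t(418,230),142,'tip T')
a(S,*s(204,350),40,'cap S');a(T,*t(637,250),40,'cap T');a(S,*s(42,215),40,'cap4 S');a(T,*t(735,473),40,'cap4 T')
a(S,*s(463,400),75,'jar S');a(T,*t(480,88),75,'jar T');a(S,*s(694,52),40,'stop S')
# depth approach: rotor
for f,n in((S,'S'),(T,'T')):
    P=cloud(f)
    for nm,c,zr,r in(('rotor disc',(665,250),(10,24),75),('rotor hub',(665,250),(40,56),70),('shoulder',(665,-15),(72,90),40),('spindle',(665,-15),(90,160),30),('drive top',(665,-15),(62,76),120)):
        m=(np.hypot(P[...,0]-c[0],P[...,1]-c[1])<r)&(P[...,2]>zr[0])&(P[...,2]<zr[1])
        Q=P[m]
        if len(Q): print(n,nm,len(Q),'mean',Q.mean(0).round(1),'min',Q.min(0).round(1),'max',Q.max(0).round(1))
E
```

```text
hub S [618.8 272.2  48. ]
hub T [617.5 270.6  48. ]
disc T [617.3 274.9  14. ]
disc S [621.8 272.   14. ]
seat S [607.2 -63.3  76. ]
seat T [604.2 -60.2  76. ]
tip S [605.3 -61.5 142. ]
tip T [597.5 -57.6 142. ]
cap S [ 602.  -308.2   40. ]
cap T [ 599.8 -305.1   40. ]
cap4 S [ 359.9 -407.1   40. ]
cap4 T [ 356.8 -405.    40. ]
jar S [ 780.3 -128.1   75. ]
jar T [ 775.8 -125.    75. ]
stop S [429.6 334.9  40. ]
S rotor disc 391 mean [634.6 262.9  14.9] min [590.7 227.   10. ] max [666.4 314.9  24. ]
S rotor hub 117 mean [622.8 270.6  45.2] min [601.4 250.7  40.3] max [642.9 293.7  51.1]
S shoulder 11 mean [653.8  -7.3  72.9] min [641.1 -49.4  72.1] max [665.2  19.2  74.4]
S drive top 1943 mean [630.3 -57.6  68.8] min [ 545.7 -131.9   62. ] max [696.3  24.2  76. ]
T rotor disc 312 mean [628.  263.9  16.8] min [591.9 230.   10.1] max [662.9 315.5  23.9]
T rotor hub 94 mean [618.5 273.5  48. ] min [598.8 255.2  40.3] max [635.9 292.5  52.5]
T shoulder 48 mean [648.6 -20.6  73. ] min [629.1 -51.7  72. ] max [669.3  19.1  76.2]
T drive top 1737 mean [618.6 -50.   70.1] min [ 545.8 -129.1   62.2] max [691.   28.8  76. ]
```

Both cameras agree within about 4 mm: the rotor is at (619,272), the seat at (605,-61) and the farthest cap at (601,-307), r=674. The other caps are at r≤600. I'll turn the tool to align with the world axes and fly towards the rotor.

Call:
step_arm --increments '[[[0.028, -0.026, 0], 0.1, 1], [[0.057, -0.052, 0], 0.2, 1], [[0.085, -0.078, 0], 0.3, 1], [[0.113, -0.104, 0], 0.4, 1], [[0.142, -0.131, 0], 0.45, 1], [[0.17, -0.157, 0], 0.45, 1], [[0.198, -0.183, 0], 0.45, 1], [[0.227, -0.209, 0], 0.45, 1], [[0.255, -0.235, 0], 0.45, 1], [[0.283, -0.261, 0], 0.45, 1], [[0.312, -0.287, 0], 0.45, 1], [[0.34, -0.314, 0], 0.45, 1]]' --squeeze 25

```text
time_s: 1.1
tcp_pos: [452.3, -152.9, 214.4]
ee_rot: [[1.0, -0.0, -0.0], [-0.0, -1.0, 0.0], [-0.0, -0.0, -1.0]]
ft_force: [0.5, -0.1, -0.2]
opening: 95.2
```

Call:
step_arm --increments '[[[0.014, -0.035, 0], 0, 1], [[0.028, -0.07, 0], 0, 1], [[0.042, -0.106, 0], 0, 1], [[0.056, -0.142, 0], 0, 1], [[0.07, -0.177, 0], 0, 1], [[0.083, -0.213, 0.01], 0, 1], [[0.097, -0.248, 0.02], 0, 1], [[0.111, -0.283, 0.03], 0, 1], [[0.125, -0.319, 0.04], 0, 1], [[0.139, -0.354, 0.06], 0, 1], [[0.153, -0.39, 0.08], 0, 1], [[0.166, -0.425, 0.1], 0, 1]]'

```text
time_s: 2.1
tcp_pos: [617.5, 269.1, 115.1]
ee_rot: [[1.0, 0.0, -0.0], [0.0, -1.0, -0.0], [-0.0, 0.0, -1.0]]
ft_force: [0.7, -1.0, -0.8]
opening: 95.3
```

Call:
step_arm --increments '[[[0, 0, 0], 0, 1], [[0, 0, 0], 0, 1]]'

```text
time_s: 2.27
tcp_pos: [615.6, 268.3, 112.7]
ee_rot: [[1.0, 0.002, -0.006], [0.002, -1.0, -0.002], [-0.006, 0.002, -1.0]]
ft_force: [0.3, -0.4, 0.2]
opening: 95.3
```

```bash
cat >> h.py <<'E'
def snap(tag,box_s,box_t):
    from bench import robot
    out=[]
    for n,b in(('scene',box_s),('top',box_t)):
        f=robot.grab_frame(n);np.savez(f'{n}{tag}.npz',**f)
        u,v,w,h=b;k=min(800/w,600/h,6)
        cv2.imwrite(f'pics/{n}{tag}.png',cv2.resize(f['color'][v:v+h,u:u+w],None,fx=k,fy=k,interpolation=cv2.INTER_CUBIC))
    s=robot.state();print(s['time_s'],s['tcp_pos'].round(1),s['ft_force'].round(1),s['opening'])
E
python3 -c "
from h import *
snap('1',(370,130,120,90),(160,140,120,90))"
```

```text
2.3667 [617.1 266.9 116.3] [ 0.4 -0.4  0. ] 94.7482611268189
```

View pics/scene1.png

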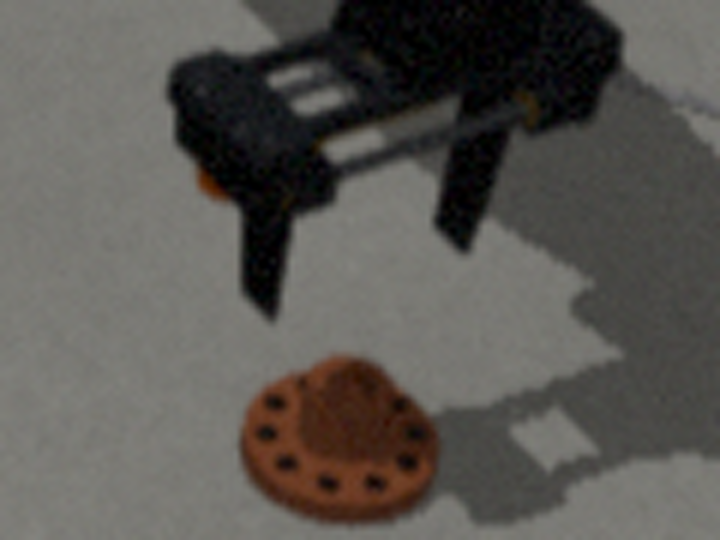

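View pics/top1.png

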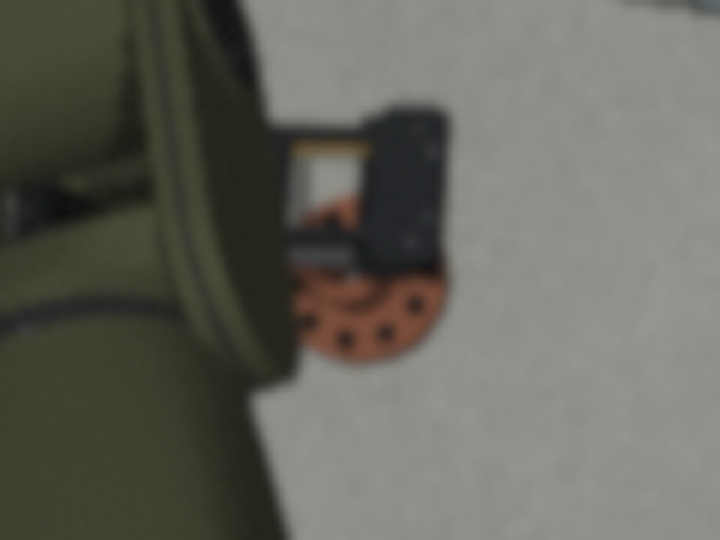

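The scene view shows the open fingers straddling the copper rotor, tips at crop pixels (272,320) and (468,252), with the hub below them at (350,375). The arm hides most of the top view. I'll check the fingers against the calibration in the depth data.

```bash
python3 - <<'E'
from h import *
f=load('scene1.npz');P=cloud(f);c=f['color'].sum(-1)
m=(P[...,2]>105)&(P[...,2]<150)&(np.hypot(P[...,0]-618,P[...,1]-270)<90)&(c<120)
for s in(1,-1):
    Q=P[m&(s*(P[...,1]-270)>0)];print(len(Q),Q.mean(0).round(1),np.percentile(Q,3,axis=0).round(1),np.percentile(Q,97,axis=0).round(1))
f['cx'];M=f['camera_from_world'];print('cam',(-M[:3,:3].T@M[:3,3]).round(0))
for dy in(-59.5,-47.5,47.5,59.5):
    print(dy,[np.round((np.array(proj(f,(618.2+dx,270.3+dy,114.7)))-(370,130))*6,0) for dx in(-10,10)])
# rotor rim/hub fit in this image too
print('hub',[ (np.array(proj(f,(619+20*np.cos(a),272.5+20*np.sin(a),48)))-(370,130))*6//1 for a in np.arange(4)*np.pi/2])
print('disc',[ (np.array(proj(f,(619+45*np.cos(a),272.5+45*np.sin(a),16)))-(370,130))*6//1 for a in np.arange(4)*np.pi/2])
E
```

```text
76 [619.1 315.7 133.9] [607.1 312.8 117.2] [629.4 321.1 149.3]
49 [620.9 212.4 134.7] [610.7 209.6 117.9] [630.1 215.7 147.5]
cam [1351. -380.  940.]
-59.5 [array([235., 293.]), array([260., 321.])]
-47.5 [array([258., 285.]), array([284., 312.])]
47.5 [array([440., 221.]), array([467., 248.])]
59.5 [array([462., 213.]), array([490., 240.])]
hub [array([372., 404.]), array([383., 363.]), array([321., 350.]), array([309., 390.])]
disc [array([394., 491.]), array([418., 398.]), array([282., 367.]), array([254., 458.])]
```

Call:
step_arm --increments '[[[0.001, -0.002, 0.012], 0, 1], [[0.001, -0.002, 0.024], 0, 1], [[0.001, -0.002, 0.036], 0, 1], [[0.001, -0.002, 0.048], 0, 1], [[0.001, -0.002, 0.06], 0, 1], [[0.001, -0.002, 0.068], 0, 1], [[0.001, -0.002, 0.075], 0, 1], [[0.001, -0.002, 0.082], 0, 1], [[0.001, -0.002, 0.088], 0, 1], [[0.001, -0.002, 0.092], 0, 1], [[0.001, -0.002, 0.092], 0, 1]]'

```text
time_s: 3.28
tcp_pos: [617.7, 269.2, 23.2]
ee_rot: [[1.0, -0.0, -0.001], [-0.0, -1.0, -0.0], [-0.001, 0.0, -1.0]]
ft_force: [0.1, -0.4, -0.4]
opening: 95.3
```

```bash
python3 -c "
from h import *
snap('2',(370,130,120,90),(160,140,120,90))"
```

```text
3.3833 [618.4 269.4  24.5] [ 0.5 -0.7 -0.1] 95.03201205651247
```

View pics/scene2.png

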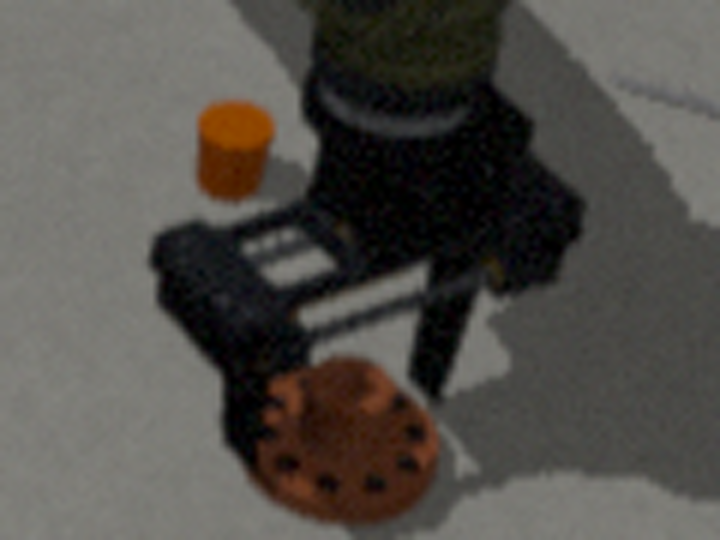

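The scene view shows the fingers straddling the disc evenly just above it, with the stopper clear at crop (235,150). I'll lower 3 mm and close.

Call:
step_arm --increments '[[[0, 0, 0.002], 0, 1], [[0, 0, 0.003], 0, 0.8], [[0, 0, 0.003], 0, 0.65], [[0, 0, 0.003], 0, 0.5], [[0, 0, 0.003], 0, 0.4], [[0, 0, 0.003], 0, 0.3], [[0, 0, 0.003], 0, 0.3], [[0, 0, 0.003], 0, 0.3], [[0, 0, 0.003], 0, 0.3], [[0, 0, 0.003], 0, 0.3], [[0, 0, 0.003], 0, 0.3], [[0, 0, 0.003], 0, 0.3]]' --squeeze 25

```text
time_s: 4.38
tcp_pos: [618.3, 269.6, 21.4]
ee_rot: [[1.0, -0.0, 0.0], [-0.0, -1.0, 0.0], [0.0, -0.0, -1.0]]
ft_force: [0.7, 1.3, 0.3]
opening: 39.5
```

```bash
python3 -c "
from h import *
snap('3',(370,130,120,90),(160,140,120,90))"
```

```text
4.4833 [618.2 269.5  21.3] [ 0.8  1.4 -0.3] 39.71207669507427
```

View pics/scene3.png

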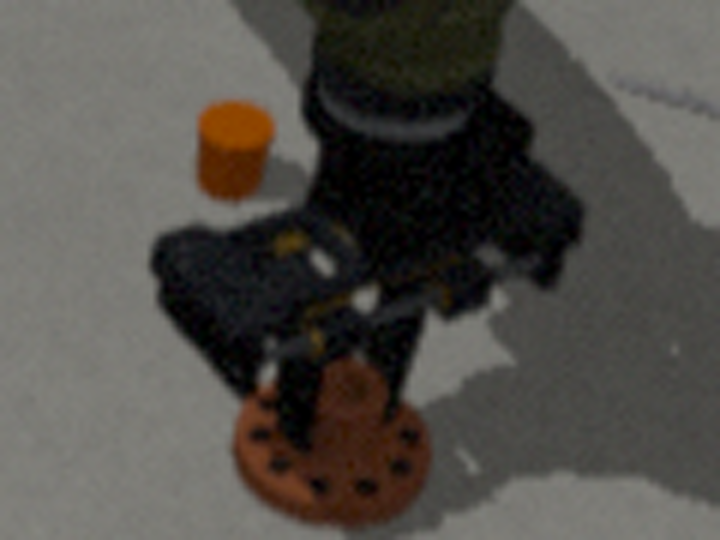

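Grip holds at 39.6 mm against the 40 mm hub. The image shows the rotor slid about 2 mm in y when the jaws closed, and it sits evenly between the fingers. Lifting.

Call:
step_arm --increments '[[[0, 0, -0.003], 0, 0.3], [[0, 0, -0.01], 0, 0.3], [[0, 0, -0.025], 0, 0.3], [[0, 0, -0.045], 0, 0.3], [[0, 0, -0.068], 0, 0.3], [[0, 0, -0.092], 0, 0.3], [[0, 0, -0.116], 0, 0.3], [[0, 0, -0.14], 0, 0.3], [[0, 0, -0.162], 0, 0.3], [[0, 0, -0.18], 0, 0.3], [[0, 0, -0.19], 0, 0.3], [[0, 0, -0.19], 0, 0.3]]' --squeeze 35

```text
time_s: 5.48
tcp_pos: [619.8, 269.7, 216.0]
ee_rot: [[1.0, -0.0, 0.006], [-0.0, -1.0, 0.002], [0.006, -0.002, -1.0]]
ft_force: [1.0, 0.4, -2.0]
opening: 39.7
```

Call:
step_arm --increments '[[[-0.001, 0.015, 0], 0, 0.3], [[-0.002, 0.04, 0], 0, 0.3], [[-0.003, 0.07, 0], 0, 0.3], [[-0.005, 0.102, 0], 0, 0.3], [[-0.006, 0.135, 0], 0, 0.3], [[-0.008, 0.168, 0], 0, 0.3], [[-0.009, 0.201, 0], 0, 0.3], [[-0.01, 0.232, 0], 0, 0.3], [[-0.011, 0.258, 0], 0, 0.3], [[-0.012, 0.275, 0], 0, 0.3], [[-0.013, 0.285, 0], 0, 0.3], [[-0.013, 0.29, 0], 0, 0.3]]'

```text
time_s: 6.48
tcp_pos: [603.9, -22.4, 209.6]
ee_rot: [[1.0, -0.002, -0.003], [-0.002, -1.0, 0.0], [-0.003, -0.0, -1.0]]
ft_force: [-0.7, -0.8, -3.2]
opening: 39.1
```

Call:
step_arm --increments '[[[0, 0.01, 0], 0, 0.3], [[0, 0.022, 0], 0, 0.3], [[0, 0.033, 0], 0, 0.3], [[0, 0.041, 0], 0, 0.3], [[0, 0.041, 0], 0, 0.3], [[0, 0.041, 0], 0, 0.3], [[0, 0.041, 0], 0, 0.3]]'

```text
time_s: 7.07
tcp_pos: [605.2, -61.4, 211.3]
ee_rot: [[1.0, -0.0, 0.0], [-0.0, -1.0, 0.0], [0.0, -0.0, -1.0]]
ft_force: [-0.7, -0.0, -3.2]
opening: 39.6
```

```bash
python3 -c "
from h import *
snap('4',(240,110,160,120),(250,110,160,120))"
```

```text
7.1667 [605.2 -61.2 211.3] [-0.5  0.1 -3. ] 39.59361404888746
```

View pics/scene4.png

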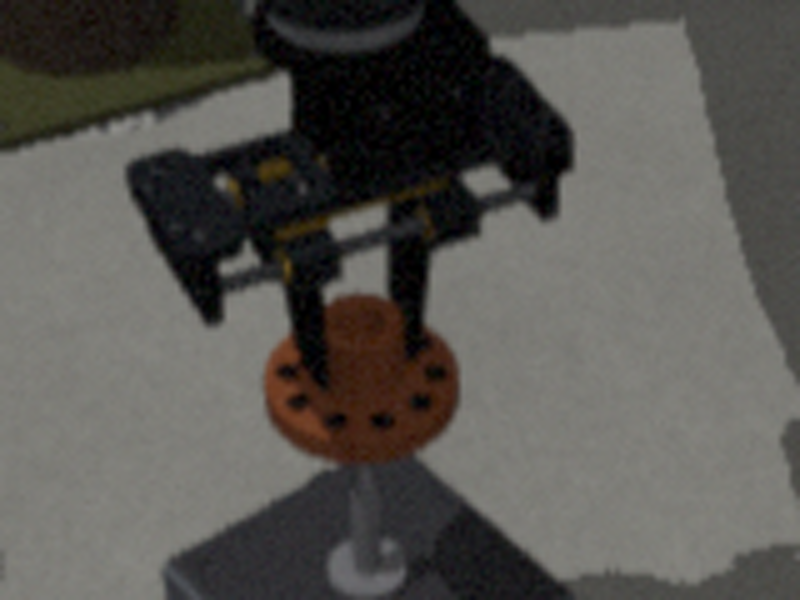

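View pics/top4.png

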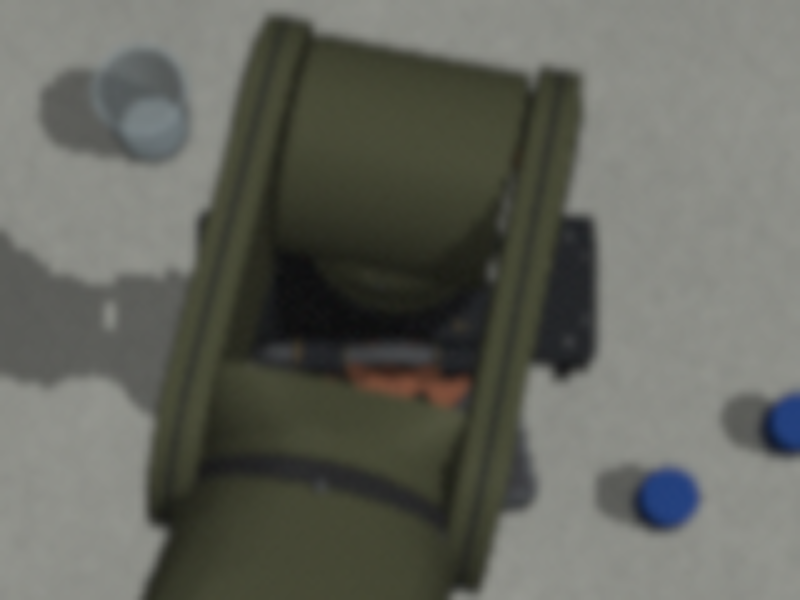

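The scene view shows the rotor held level above the spindle: disc spanning crop x 264–460, shoulder near (366,568) and spindle axis at u≈366. I'll fit the rotor and spindle outlines in the same camera so that calibration errors cancel.

```bash
cat > fit.py <<'E'
from h import *
from scipy.optimize import minimize
def disc_fit(f,mask,z0,z1,r,x0):
    # match extents of projected cylinder to mask extents in several directions (lower half)
    ys,xs=np.nonzero(mask);pts=np.c_[xs,ys].astype(float)
    hull=cv2.convexHull(pts.astype(np.float32))[:,0]
    dirs=[np.array([np.cos(a),np.sin(a)]) for a in np.radians([-10,0,15,30,45,60,75,90,105,120,135,150,165,180,190])]
    obs=np.array([np.max(pts@d)+.5*np.abs(d).max()*0 for d in dirs])
    th=np.linspace(0,2*np.pi,90)
    def sup(p):
        q=np.array([proj(f,(p[0]+r*np.cos(t),p[1]+r*np.sin(t),z)) for z in(z0,z1) for t in th])
        return np.array([np.max(q@d) for d in dirs])
    g=lambda p:np.sum((sup(p[:2])-obs-p[2])**2)   # p2 = common edge bias
    s=minimize(g,[*x0,0],method='Nelder-Mead',options=dict(xatol=.02,fatol=1e-4,maxiter=400))
    return s.x.round(2),(sup(s.x[:2])-obs-s.x[2]).round(2)
E
python3 - <<'E'
from fit import *
f=load('scene4.npz');C=f['color'].astype(int);b,g,r=C[...,0],C[...,1],C[...,2]
m=(r>70)&(r>1.5*b)&(r>1.25*g)
box=np.zeros_like(m);box[165:210,285:340]=1;m&=box
k,l,s,c=cv2.connectedComponentsWithStats(m.astype(np.uint8));i=1+np.argmax(s[1:,4]);m=l==i;print(s[i])
print('rotor at z190',disc_fit(f,m,190,206,45,(605,-61)))
# check with original
f0=load('scene0.npz');C=f0['color'].astype(int);b,g,r=C[...,0],C[...,1],C[...,2]
m=(r>70)&(r>1.5*b)&(r>1.25*g);box[:]=0;box[180:225,400:455]=1;m&=box
print('rotor start',disc_fit(f0,m,0,16,45,(619,272)))
# shoulder: bright pixels on dark top
G=C.sum(-1);cv2.imwrite('pics/sp0.png',cv2.resize(f0['color'][195:240,290:340],None,fx=12,fy=12,interpolation=cv2.INTER_CUBIC))
cv2.imwrite('pics/sp4.png',cv2.resize(f['color'][195:240,290:340],None,fx=12,fy=12,interpolation=cv2.INTER_CUBIC))
for t in(200,230,260):
    m=(G>t);box[:]=0;box[217:230,300:330]=1;m&=box
    k,l,s,c=cv2.connectedComponentsWithStats(m.astype(np.uint8));i=1+np.argmax(s[1:,4]);m=l==i
    print(t,s[i],disc_fit(f0,m,70,76,20,(605,-61)))
def ax(x,y): return [(np.array(proj(f0,(x,y,z)))-(290,195)+.5)*12-.5 for z in(76,142)]
print('axis for 606,-62',np.round(ax(606,-62)))
E
```

```text
[293 177  13  24 137]
rotor at z190 (array([624.01, -99.5 ,  14.39]), array([ 0.97,  0.7 ,  0.62,  0.23, -0.28, -1.39, -1.91, -1.47, -0.25,
        1.55,  2.39,  2.23,  0.82, -1.06, -3.12]))
rotor start (array([613.41, 275.83,   0.  ]), array([ 0.65,  0.63, -0.37, -0.03,  0.44,  0.84,  1.21, -0.54, -0.88,
       -0.6 , -0.43,  0.19,  0.66,  1.06,  0.98]))
200 [305 218  16  12  97] (array([601.01, -61.4 ,   0.  ]), array([ 1.06,  0.72,  0.26,  0.11,  0.31, -0.15, -0.21, -0.19, -0.2 ,
        0.21,  0.24,  0.31,  0.51,  0.46,  0.79]))
230 [306 218  15  11  83] (array([600.05, -60.54,   0.  ]), array([ 1.44,  0.86,  0.31,  0.05,  0.15, -0.03, -0.09,  0.43, -0.15,
       -0.06, -0.14, -0.01,  0.46,  1.3 ,  1.16]))
260 [306 219  15  10  63] (array([598.39, -59.75,   0.  ]), array([ 1.54,  0.87,  0.43,  0.28,  0.48, -0.  , -0.1 , -0.12, -0.17,
       -0.18,  0.17,  0.2 ,  0.56,  1.28,  1.41]))
axis for 606,-62 [[284. 337.]
 [276. 109.]]
```

View pics/sp0.png

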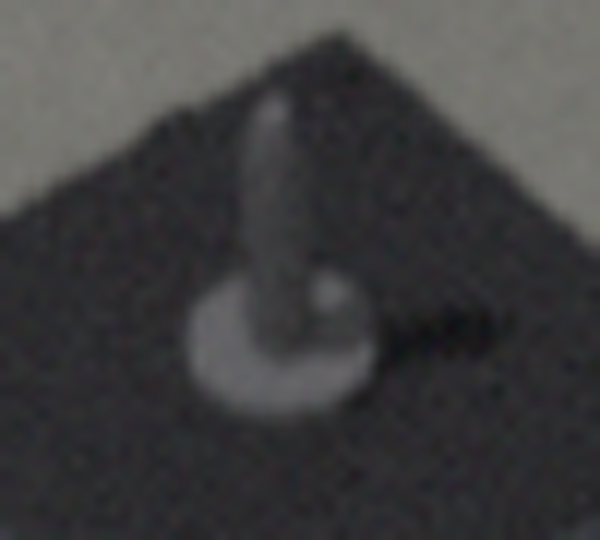

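View pics/sp4.png

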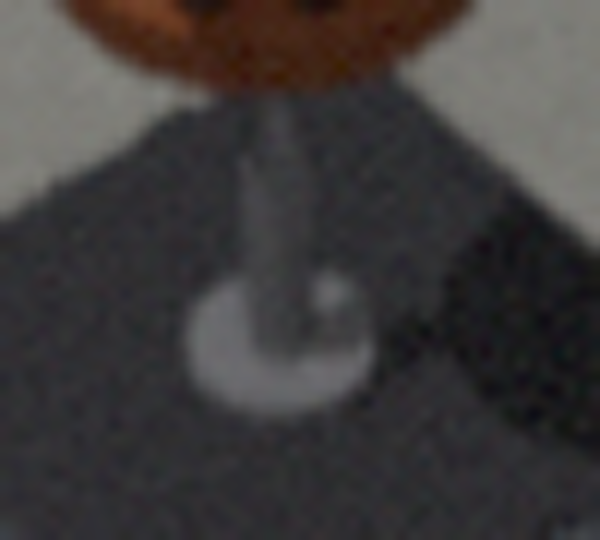

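```bash
cat >> h.py <<'E'
def overlay(f,box,k,circs,out):
    u,v,w,h=box;I=cv2.resize(f['color'][v:v+h,u:u+w],None,fx=k,fy=k,interpolation=cv2.INTER_CUBIC)
    I=cv2.convertScaleAbs(I,alpha=1.6)
    th=np.linspace(0,2*np.pi,120)
    for (x,y,z,r,col) in circs:
        q=np.array([proj(f,(x+r*np.cos(t),y+r*np.sin(t),z)) for t in th])
        q=(q-(u,v)+.5)*k-.5
        cv2.polylines(I,[np.round(q*8).astype(np.int32)],True,col,1,cv2.LINE_AA,3)
    cv2.imwrite(out,I)
E
python3 - <<'E'
from h import *
f=load('scene4.npz')
Y=(0,255,255);G=(0,255,0);B=(255,120,0)
x,y=606,-62
overlay(f,(282,150,66,85),7,[(x,y,190,45,Y),(x,y,206,45,Y),(x,y,238,20,Y),(x,y,76,20,G),(x,y,70,20,G),(x,y,132,7,G),(x,y,142,3,G),(x,y,76,7,G)],'pics/ov4.png')
f=load('scene0.npz')
overlay(f,(282,180,66,60),9,[(x,y,76,20,G),(x,y,70,20,G),(x,y,132,7,G),(x,y,142,3,G),(x,y,76,7,G)],'pics/ov0.png')
E
```

```text
(no output)
```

View pics/ov4.png

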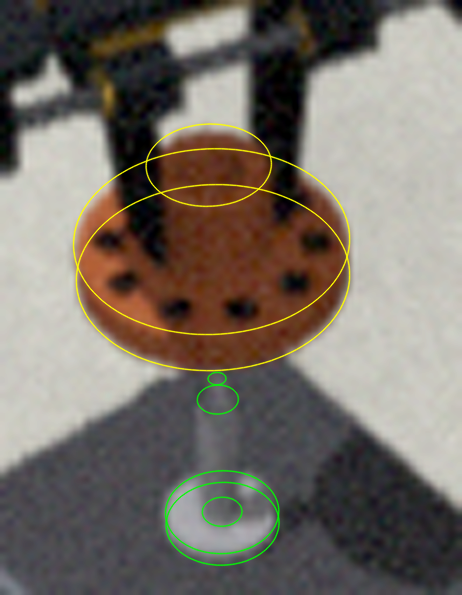

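View pics/ov0.png

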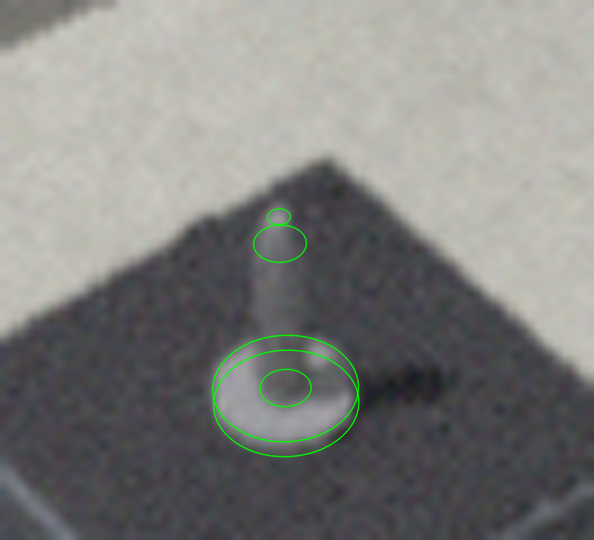

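The overlays show the rotor and spindle axes agree to about 1 mm in the same camera (4 mm clearance). Descending onto the spindle.

Call:
step_arm --increments '[[[0, 0, 0.008], 0, 0.3], [[0, 0, 0.018], 0, 0.3], [[0, 0, 0.028], 0, 0.3], [[0, 0, 0.036], 0, 0.3], [[0, 0, 0.042], 0, 0.3], [[0, 0, 0.046], 0, 0.3], [[0, 0, 0.05], 0, 0.3], [[0, 0, 0.054], 0, 0.3], [[0, 0, 0.058], 0, 0.3], [[0, 0, 0.062], 0, 0.3], [[0, 0, 0.066], 0, 0.3], [[0, 0, 0.066], 0, 0.3]]'

```text
time_s: 8.17
tcp_pos: [604.6, -61.6, 144.2]
ee_rot: [[1.0, -0.0, -0.002], [-0.0, -1.0, 0.0], [-0.002, -0.0, -1.0]]
ft_force: [-0.4, -0.1, -3.6]
opening: 39.8
```

```bash
python3 -c "
from h import *
snap('5',(270,130,100,100),(250,110,160,120))
f=load('scene5.npz')
Y=(0,255,255);G=(0,255,0)
x,y=606,-62;d=190-66
overlay(f,(270,150,90,85),7,[(x,y,d,45,Y),(x,y,d+16,45,Y),(x,y,d+48,20,Y),(x,y,76,20,G),(x,y,132,7,G),(x,y,142,3,G)],'pics/ov5.png')
"
```

```text
8.2667 [605.1 -61.7 145.1] [-0.3 -0.3 -2.4] 39.34404361269463
```

View pics/ov5.png

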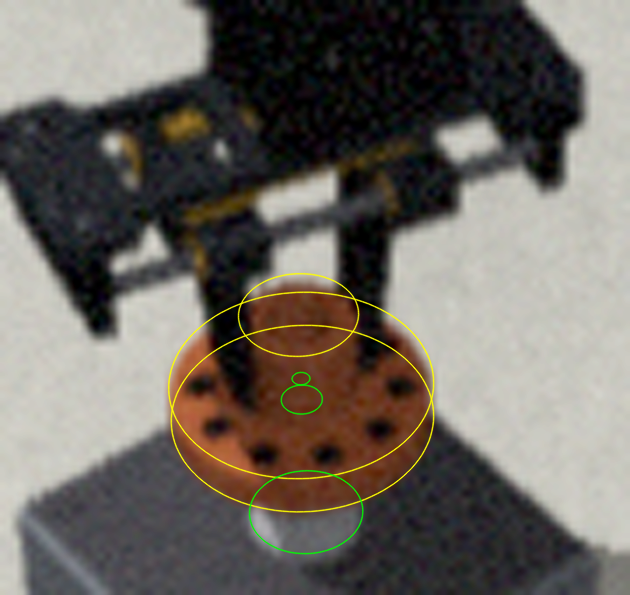

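The rotor is on the spindle with no contact force beyond its own 3.3 N weight. Continuing down.

Call:
step_arm --increments '[[[0, 0, 0.006], 0, 0.3], [[0, 0, 0.012], 0, 0.3], [[0, 0, 0.018], 0, 0.3], [[0, 0, 0.024], 0, 0.3], [[0, 0, 0.03], 0, 0.3], [[0, 0, 0.035], 0, 0.3], [[0, 0, 0.039], 0, 0.3], [[0, 0, 0.042], 0, 0.3], [[0, 0, 0.042], 0, 0.3]]'

```text
time_s: 9.02
tcp_pos: [604.7, -61.6, 102.3]
ee_rot: [[1.0, -0.0, -0.001], [-0.0, -1.0, 0.0], [-0.001, -0.0, -1.0]]
ft_force: [0.4, 0.1, -3.3]
opening: 39.7
```

Call:
step_arm --increments '[[[0, 0, 0.001], 0, 0.3], [[0, 0, 0.002], 0, 0.3], [[0, 0, 0.003], 0, 0.3], [[0, 0, 0.003], 0, 0.3]]'

```text
time_s: 9.35
tcp_pos: [605.2, -61.7, 100.4]
ee_rot: [[1.0, -0.0, 0.0], [-0.0, -1.0, 0.0], [0.0, -0.0, -1.0]]
ft_force: [-0.3, -1.0, -2.4]
opening: 39.5
```

Call:
step_arm --increments '[[[0, 0, 0.001], 0, 0.3], [[0, 0, 0.002], 0, 0.3], [[0, 0, 0.002], 0, 0.3]]'

```text
time_s: 9.6
tcp_pos: [605.1, -61.7, 98.1]
ee_rot: [[1.0, -0.0, -0.0], [-0.0, -1.0, 0.0], [-0.0, -0.0, -1.0]]
ft_force: [-0.3, -0.1, -4.5]
opening: 39.6
```

Call:
step_arm --increments '[[[0, 0, 0.0005], 0, 0.3], [[0, 0, 0.001], 0, 0.3], [[0, 0, 0.001], 0, 0.3]]'

```text
time_s: 9.85
tcp_pos: [605.2, -61.7, 97.3]
ee_rot: [[1.0, -0.0, 0.0], [-0.0, -1.0, -0.0], [0.0, 0.0, -1.0]]
ft_force: [0.7, -0.3, -2.4]
opening: 39.4
```

Call:
step_arm --increments '[[[0, 0, 0.0005], 0, 0.3], [[0, 0, 0.001], 0, 0.3], [[0, 0, 0.001], 0, 0.3]]'

```text
time_s: 10.1
tcp_pos: [605.3, -61.7, 97.3]
ee_rot: [[1.0, -0.0, 0.0], [-0.0, -1.0, -0.0], [0.0, 0.0, -1.0]]
ft_force: [-3.1, 0.7, 4.0]
opening: 39.2
```

Contact is felt: Fz went from -3 to +4 N at the expected height of 97.3. Releasing.

Call:
step_arm --increments '[[[0, 0, 0], 0, 0.5], [[0, 0, 0], 0, 0.6], [[0, 0, 0], 0, 0.75], [[0, 0, 0], 0, 0.9], [[0, 0, 0], 0, 1], [[0, 0, 0], 0, 1], [[0, 0, 0], 0, 1], [[0, 0, 0], 0, 1], [[0, 0, -0.005], 0, 1], [[0, 0, -0.02], 0, 1], [[0, 0, -0.04], 0, 1], [[0, 0, -0.07], 0, 1]]'

```text
time_s: 11.1
tcp_pos: [603.3, -61.4, 164.4]
ee_rot: [[1.0, -0.0, -0.006], [-0.0, -1.0, 0.001], [-0.006, -0.001, -1.0]]
ft_force: [-0.1, 0.2, 0.6]
opening: 95.1
```

Call:
step_arm --increments '[[[0, 0.01, -0.02], 0, 1], [[0, 0.03, -0.04], 0, 1], [[0, 0.055, -0.04], 0, 1], [[0, 0.085, -0.04], 0, 1], [[0, 0.115, -0.04], 0, 1], [[-0.001, 0.145, -0.04], 0, 1], [[-0.001, 0.175, -0.04], 0, 1], [[-0.002, 0.2, -0.04], 0, 1], [[-0.003, 0.22, -0.04], 0, 1], [[-0.004, 0.235, -0.04], 0, 1], [[-0.004, 0.245, -0.04], 0, 1], [[-0.004, 0.245, -0.04], 0, 1]]'

```text
time_s: 12.1
tcp_pos: [601.0, -308.2, 206.4]
ee_rot: [[1.0, -0.002, 0.0], [-0.002, -1.0, -0.0], [0.0, 0.0, -1.0]]
ft_force: [0.3, -0.4, 0.6]
opening: 95.4
```

```bash
python3 -c "
from h import *
snap('6',(150,150,220,150),(270,130,180,130))
f=load('scene6.npz')
Y=(0,255,255);G=(0,255,0)
x,y=606,-62;d=76
overlay(f,(270,165,90,85),7,[(x,y,d,45,Y),(x,y,d+16,45,Y),(x,y,d+48,20,Y),(x,y,132,7,G),(x,y,142,3,G)],'pics/ov6.png')
f=load('top6.npz')
overlay(f,(290,150,75,75),8,[(604,-59,d+16,45,Y),(604,-59,d+48,20,Y),(604,-59,142,3,G)],'pics/ovt6.png')
"
```

```text
12.2 [ 601.2 -306.2  206.3] [0.5 0.9 0.1] 95.17385677163576
```

View pics/scene6.png

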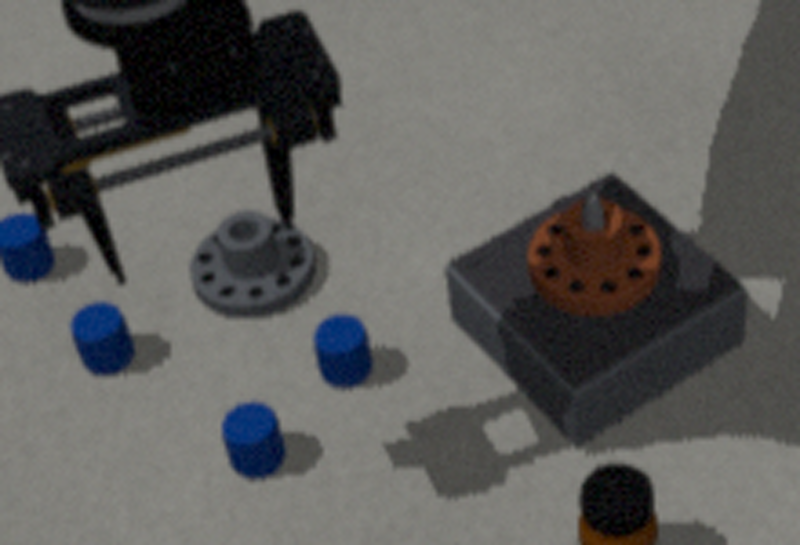

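View pics/top6.png

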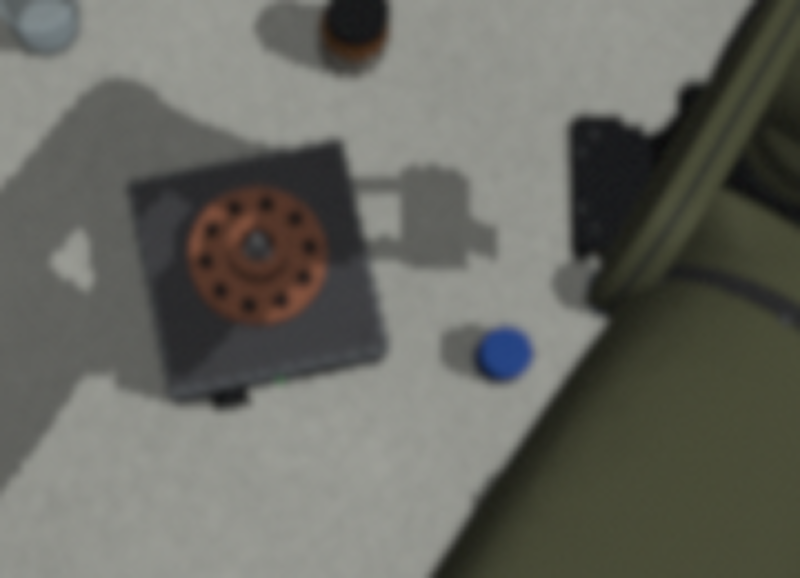

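View pics/ov6.png

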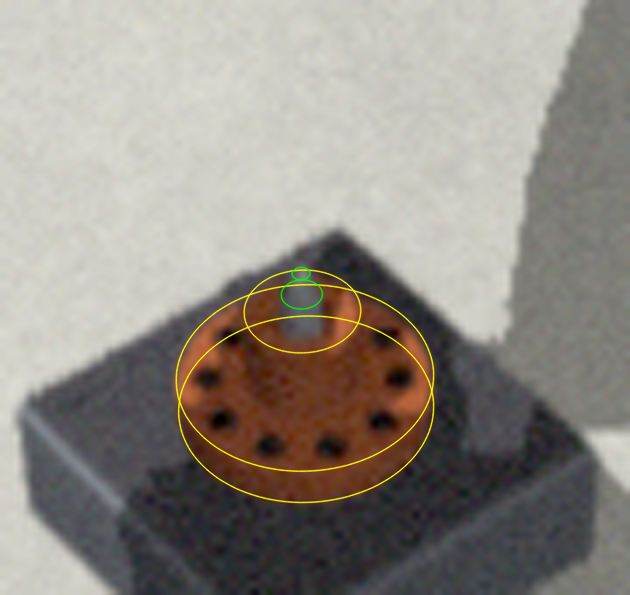

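View pics/ovt6.png

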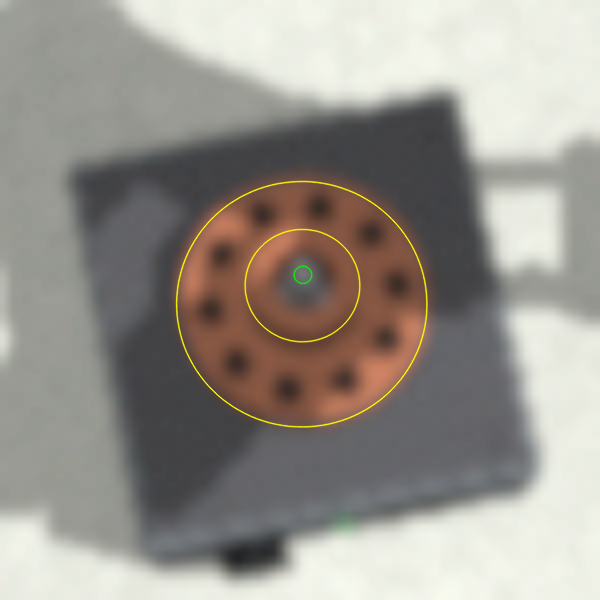

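The rotor sits flat and concentric: the hub, disc and tip overlays match in both views, and the bystanders are undisturbed. Next, refining the cap position in this frame (crop top face at (252,420), cap farthest from the base).

```bash
python3 -c "
from h import *
from bench import robot
f=load('scene6.npz')
Y=(0,255,255);G=(0,255,0)
overlay(f,(195,245,50,45),12,[(602,-307.5,40,18,Y),(602,-307.5,0,18,Y)],'pics/ov7.png')
s=robot.state();print(s['tcp_pos'])
"
```

```text
[ 601.20476127 -306.20288739  206.30102658]
```

View pics/ov7.png

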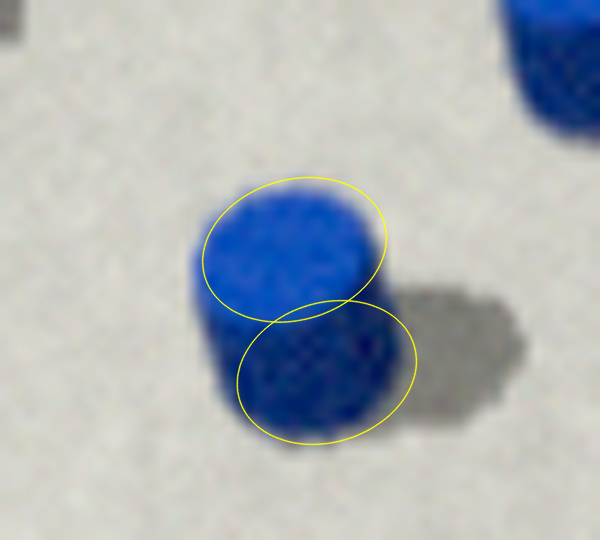

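Call:
step_arm --increments '[[[0, 0.002, 0.02], 0, 1], [[0, 0.002, 0.045], 0, 1], [[0, 0.002, 0.07], 0, 1], [[0, 0.002, 0.095], 0, 1], [[0, 0.002, 0.12], 0, 1], [[0, 0.002, 0.14], 0, 1], [[0, 0.002, 0.157], 0, 1], [[0, 0.002, 0.17], 0, 1], [[0, 0.002, 0.18], 0, 1], [[0, 0.002, 0.188], 0, 1], [[0, 0.002, 0.193], 0, 1], [[0, 0.002, 0.193], 0, 1]]'

```text
time_s: 13.2
tcp_pos: [600.9, -308.3, 12.6]
ee_rot: [[1.0, 0.0, -0.001], [0.0, -1.0, 0.001], [-0.001, -0.001, -1.0]]
ft_force: [0.9, 0.1, -0.0]
opening: 95.3
```

```bash
python3 -c "
from h import *
snap('8',(160,190,120,100),(370,150,80,80))"
```

```text
13.3 [ 601.7 -308.9   14.1] [-0.  -0.7 -0.4] 95.10849441137218
```

View pics/scene8.png

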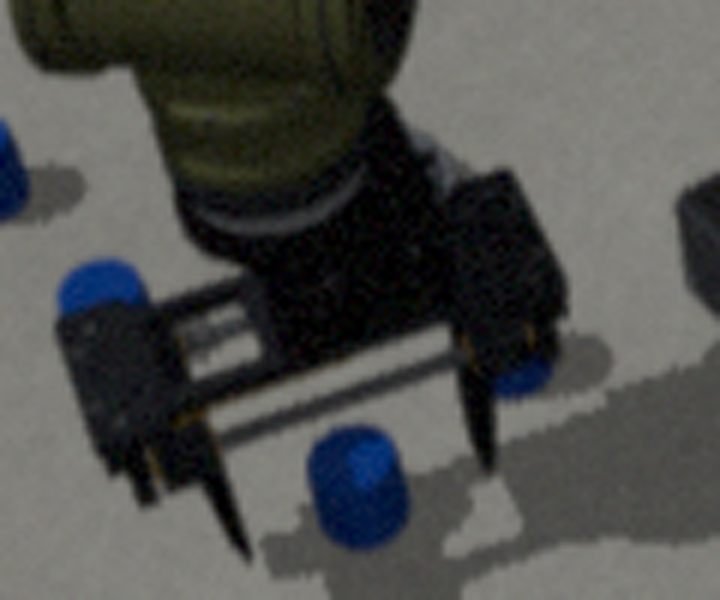

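The fingers straddle the target cap (crop (358,490)), with their tips at (250,560) and (488,472). The neighbouring caps are clear. Closing.

```bash
python3 -c "
from h import *
f=load('scene8.npz')
q=lambda *p:np.round((np.array(proj(f,p))-(160,190)+.5)*6-.5)
for dy in(-53,53): print([q(601+dx,-308.5+dy,12.5) for dx in(-10,10)])
print(q(601,-308.5,0),q(601,-308.5,40))
overlay(f,(195,245,50,45),12,[(601,-308.5,40,18,(0,255,255)),(601,-308.5,0,18,(0,255,255))],'pics/ov8.png')"
```

```text
[array([229., 524.]), array([243., 561.])]
[array([483., 432.]), array([498., 467.])]
[370. 514.] [354. 453.]
```

View pics/ov8.png

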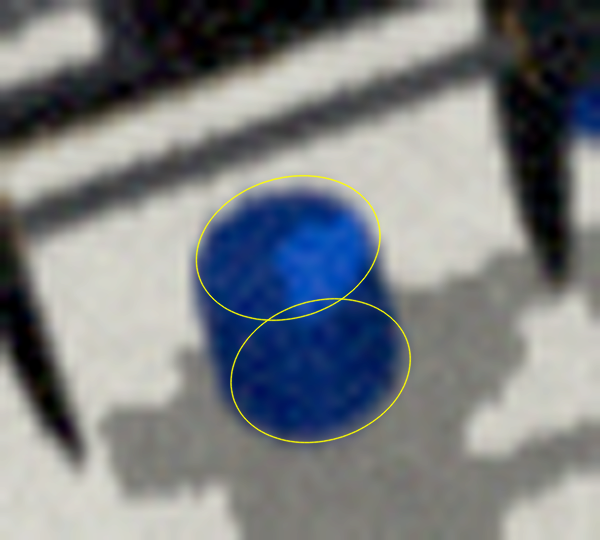

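Call:
step_arm --increments '[[[0, 0, 0.001], 0, 0.8], [[0, 0, 0.001], 0, 0.65], [[0, 0, 0.001], 0, 0.5], [[0, 0, 0.001], 0, 0.4], [[0, 0, 0.001], 0, 0.3], [[0, 0, 0.001], 0, 0.25], [[0, 0, 0.001], 0, 0.25], [[0, 0, 0.001], 0, 0.25], [[0, 0, 0.001], 0, 0.25], [[0, 0, 0.001], 0, 0.25], [[0, 0, 0.001], 0, 0.25], [[0, 0, 0.001], 0, 0.25]]' --squeeze 20

```text
time_s: 14.3
tcp_pos: [601.1, -308.7, 12.3]
ee_rot: [[1.0, -0.0, -0.0], [-0.0, -1.0, 0.0], [-0.0, -0.0, -1.0]]
ft_force: [0.4, -0.0, 0.3]
opening: 35.8
```

```bash
python3 -c "
from h import *
snap('9',(160,190,120,100),(370,150,80,80))"
```

```text
14.4 [ 601.1 -308.7   12.3] [ 0.8 -0.2 -0.5] 35.88533051798018
```

View pics/scene9.png

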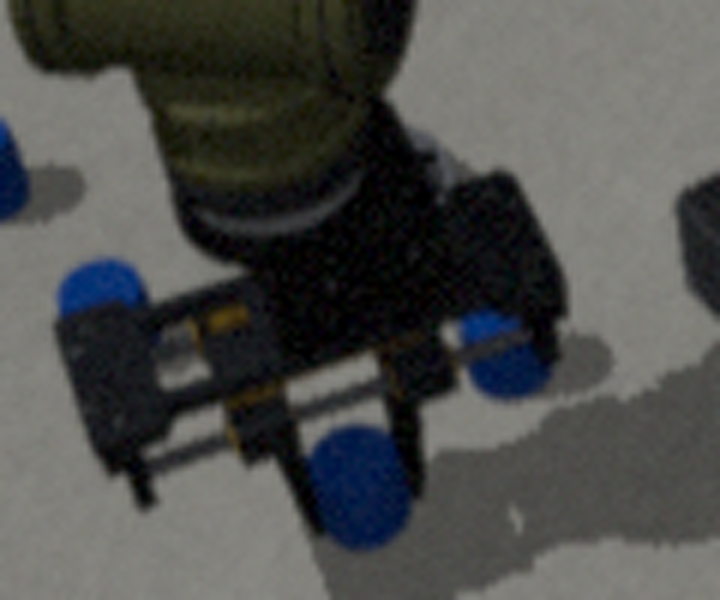

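The cap is gripped (35.9 mm against 36 mm). I'll lift it and carry it over the spindle.

Call:
step_arm --increments '[[[0, 0, -0.003], 0, 0.25], [[0, 0, -0.01], 0, 0.25], [[0, 0, -0.025], 0, 0.25], [[0, 0, -0.045], 0, 0.25], [[0, 0, -0.068], 0, 0.25], [[0, 0, -0.092], 0, 0.25], [[0, 0, -0.116], 0, 0.25], [[0, 0, -0.14], 0, 0.25], [[0, 0, -0.16], 0, 0.25], [[0, 0, -0.173], 0, 0.25], [[0, 0, -0.18], 0, 0.25], [[0, 0, -0.18], 0, 0.25]]'

```text
time_s: 15.4
tcp_pos: [602.0, -309.2, 195.2]
ee_rot: [[1.0, -0.0, 0.004], [-0.0, -1.0, -0.002], [0.004, 0.002, -1.0]]
ft_force: [-0.2, 0.2, -1.2]
opening: 35.9
```

Call:
step_arm --increments '[[[0, -0.01, 0], 0, 0.25], [[0, -0.03, 0], 0, 0.25], [[0.001, -0.055, 0], 0, 0.25], [[0.002, -0.085, 0], 0, 0.25], [[0.002, -0.115, 0], 0, 0.25], [[0.003, -0.145, 0], 0, 0.25], [[0.003, -0.175, 0], 0, 0.25], [[0.004, -0.202, 0], 0, 0.25], [[0.004, -0.224, 0], 0, 0.25], [[0.004, -0.24, 0], 0, 0.25], [[0.004, -0.247, 0], 0, 0.25], [[0.004, -0.247, 0], 0, 0.25]]'

```text
time_s: 16.4
tcp_pos: [604.1, -59.8, 190.4]
ee_rot: [[1.0, 0.002, -0.003], [0.002, -1.0, 0.001], [-0.003, -0.001, -1.0]]
ft_force: [0.5, -0.9, -0.5]
opening: 35.9
```

Call:
step_arm --increments '[[[0, 0, 0], 0, 0.25], [[0, 0, 0], 0, 0.25], [[0, 0, 0], 0, 0.25]]'

```text
time_s: 16.65
tcp_pos: [605.0, -62.7, 192.0]
ee_rot: [[1.0, -0.001, -0.001], [-0.001, -1.0, -0.0], [-0.001, 0.0, -1.0]]
ft_force: [0.2, 0.6, -1.4]
opening: 35.7
```

```bash
python3 -c "
from h import *
snap('10',(240,110,160,120),(250,110,160,120))
f=load('scene10.npz');Y=(0,255,255);G=(0,255,0)
x,y,d=605.5,-62,180
overlay(f,(270,140,90,85),7,[(x,y,d,18,Y),(x,y,d+40,18,Y),(x,y,92,45,G),(x,y,124,20,G),(x,y,132,7,G),(x,y,142,3,G)],'pics/ov10.png')
"
```

```text
16.75 [605.1 -62.6 192.2] [ 0.  -0.8 -0.2] 35.637807595915575
```

View pics/ov10.png

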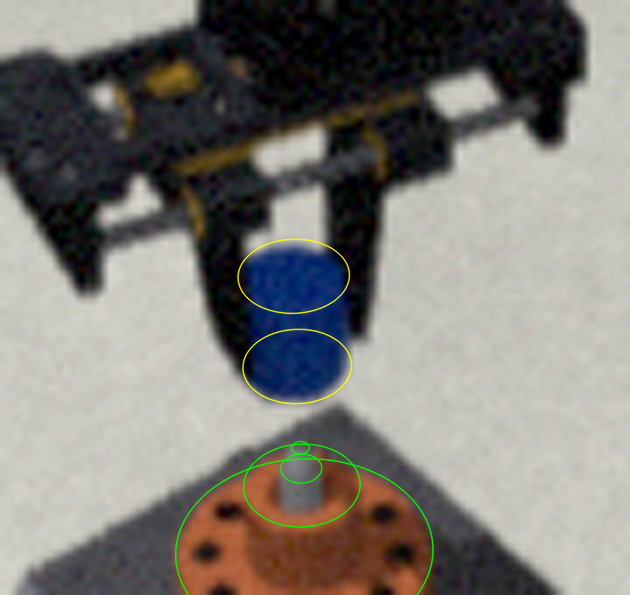

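The cap is upright and aligned with the spindle within about 1 mm. Lowering, with a 1 mm y trim.

Call:
step_arm --increments '[[[0, -0.001, 0.008], 0, 0.25], [[0, -0.001, 0.016], 0, 0.25], [[0, -0.001, 0.024], 0, 0.25], [[0, -0.001, 0.03], 0, 0.25], [[0, -0.001, 0.034], 0, 0.25], [[0, -0.001, 0.037], 0, 0.25], [[0, -0.001, 0.04], 0, 0.25], [[0, -0.001, 0.043], 0, 0.25], [[0, -0.001, 0.046], 0, 0.25], [[0, -0.001, 0.049], 0, 0.25], [[0, -0.001, 0.051], 0, 0.25], [[0, -0.001, 0.051], 0, 0.25]]'

```text
time_s: 17.75
tcp_pos: [604.9, -60.6, 140.7]
ee_rot: [[1.0, -0.0, -0.001], [-0.0, -1.0, 0.0], [-0.001, -0.0, -1.0]]
ft_force: [0.2, 0.4, -1.0]
opening: 35.8
```

Call:
step_arm --increments '[[[0, 0, 0.001], 0, 0.25], [[0, 0, 0.002], 0, 0.25], [[0, 0, 0.003], 0, 0.25], [[0, 0, 0.003], 0, 0.25]]'

```text
time_s: 18.08
tcp_pos: [605.1, -60.7, 138.2]
ee_rot: [[1.0, -0.0, -0.0], [-0.0, -1.0, 0.0], [-0.0, -0.0, -1.0]]
ft_force: [-0.4, -0.8, 0.4]
opening: 35.8
```

Call:
step_arm --increments '[[[0, 0, 0.0005], 0, 0.25], [[0, 0, 0.001], 0, 0.25], [[0, 0, 0.001], 0, 0.25], [[0, 0, 0.001], 0, 0.25]]'

```text
time_s: 18.42
tcp_pos: [605.2, -60.7, 137.3]
ee_rot: [[1.0, -0.0, -0.0], [-0.0, -1.0, 0.0], [-0.0, -0.0, -1.0]]
ft_force: [0.6, 0.2, -0.1]
opening: 36.0
```

Call:
step_arm --increments '[[[0, 0, 0.0005], 0, 0.25], [[0, 0, 0.001], 0, 0.25], [[0, 0, 0.001], 0, 0.25], [[0, 0, 0.001], 0, 0.25]]'

```text
time_s: 18.75
tcp_pos: [605.2, -60.7, 136.3]
ee_rot: [[1.0, -0.0, -0.0], [-0.0, -1.0, 0.0], [-0.0, -0.0, -1.0]]
ft_force: [-0.7, -0.6, -1.0]
opening: 35.7
```

Call:
step_arm --increments '[[[0, 0, 0.0005], 0, 0.25], [[0, 0, 0.001], 0, 0.25], [[0, 0, 0.001], 0, 0.25], [[0, 0, 0.001], 0, 0.25]]'

```text
time_s: 19.08
tcp_pos: [605.4, -60.7, 136.2]
ee_rot: [[1.0, -0.0, 0.001], [-0.0, -1.0, -0.0], [0.001, 0.0, -1.0]]
ft_force: [-2.8, 0.8, 5.6]
opening: 36.1
```

Contact came at 136.2, which matches the expected 136.3. Releasing and withdrawing upwards and away.

Call:
step_arm --increments '[[[0, 0, 0], 0, 0.45], [[0, 0, 0], 0, 0.55], [[0, 0, 0], 0, 0.7], [[0, 0, 0], 0, 0.9], [[0, 0, 0], 0, 1], [[0, 0, 0], 0, 1], [[0, 0, 0], 0, 1], [[0, 0, 0], 0, 1], [[0, 0, -0.01], 0, 1], [[0, 0, -0.03], 0, 1], [[0, 0, -0.06], 0, 1], [[0, 0, -0.09], 0, 1]]'

```text
time_s: 20.08
tcp_pos: [604.5, -60.6, 226.0]
ee_rot: [[1.0, -0.0, -0.002], [-0.0, -1.0, 0.0], [-0.002, -0.0, -1.0]]
ft_force: [1.0, -0.5, 0.8]
opening: 94.9
```

Call:
step_arm --increments '[[[0, 0.015, 0], 0, 1], [[0, 0.04, 0], 0, 1], [[0, 0.07, 0], 0, 1], [[0, 0.1, 0], 0, 1], [[0, 0.13, 0], 0, 1], [[0, 0.16, 0], 0, 1], [[0, 0.19, 0], 0, 1], [[0, 0.22, 0], 0, 1], [[0, 0.24, 0], 0, 1], [[0, 0.25, 0], 0, 1], [[0, 0.25, 0], 0, 1], [[0, 0.25, 0], 0, 1]]'

```text
time_s: 21.08
tcp_pos: [605.1, -310.5, 225.4]
ee_rot: [[1.0, -0.001, -0.0], [-0.001, -1.0, 0.001], [-0.0, -0.001, -1.0]]
ft_force: [0.4, -0.7, -0.3]
opening: 95.1
```

```bash
python3 -c "
from h import *
snap('11',(150,130,320,200),(170,100,300,200))
f=load('scene11.npz');Y=(0,255,255);G=(0,255,0)
x,y=605.5,-62
overlay(f,(270,140,90,85),7,[(x,y,124,18,Y),(x,y,164,18,Y),(x,y,92,45,G),(x,y,76,45,G)],'pics/ov11.png')
P=cloud(load('top11.npz'));m=(np.hypot(P[...,0]-604,P[...,1]+60)<12);print('cap top z',np.median(P[m],0))
"
```

```text
21.1833 [ 605.3 -309.5  225.5] [-0.9  0.6 -0.5] 95.24756390004933
cap top z [604.30419889 -60.36686787 164.36391504]
```

View pics/scene11.png

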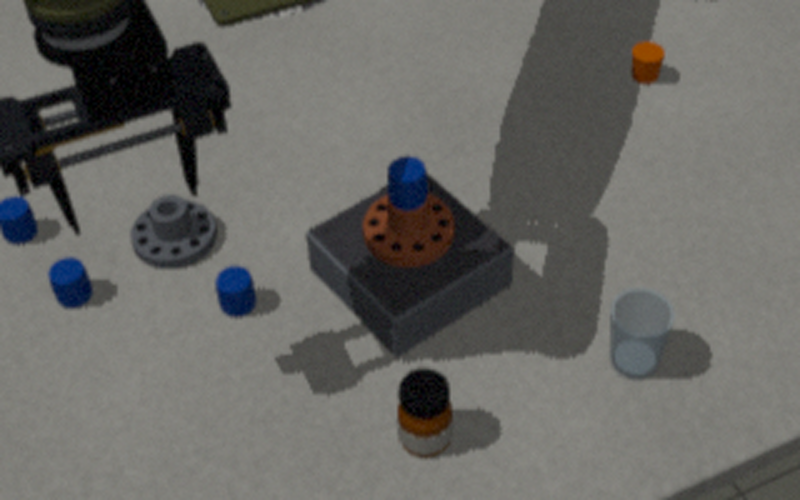

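View pics/ov11.png

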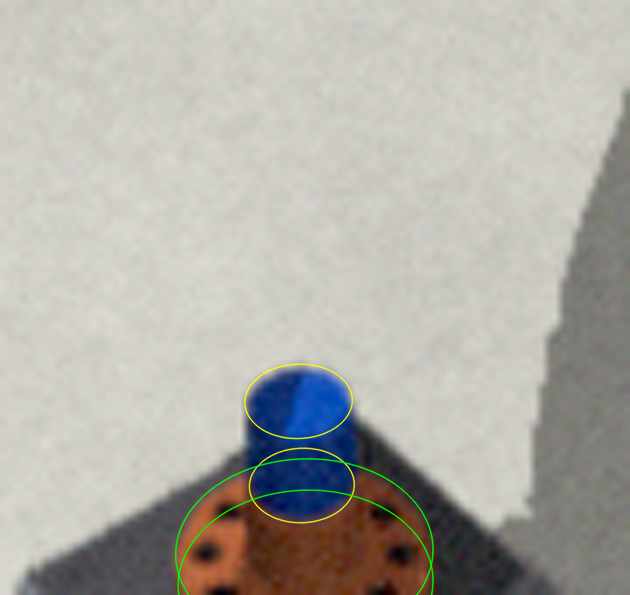

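View pics/top11.png

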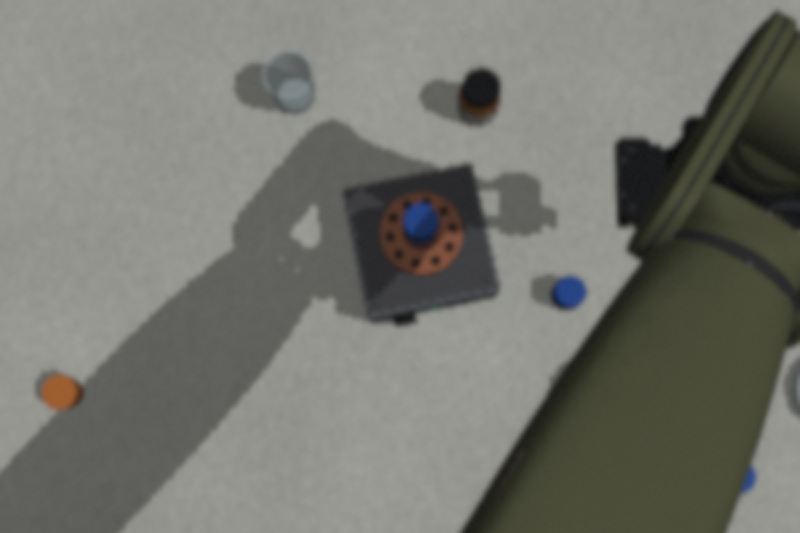

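The cap stands upright on the hub and its top measures 164.4 mm, against 76+48+40 = 164. The rotor is flat, and the bystanders are where they were: beaker (289,80), jar (480,95) and stopper (60,392) in the top crop, grey rotor in the scene crop. The arm is clear, so I'm handing in.

```bash
python3 -c "
from bench import robot
print(robot.finish_job())"
```

```text
the job is handed in; nothing more can be done
None
```

The copper rotor is seated on the spindle's shoulder, hub up, and the blue cap stands upright on its hub. I handed the job in at about 21 s of the 59 s allowed.

- **Rotor:** I gripped it by the hub and lowered it onto the spindle. Contact came at TCP height 97.3 mm against about 97.4 mm expected. After release it looked flat and centred in both cameras.
- **Cap:** I took the one farthest from the base, at about 674 mm; the other three were at 600 mm or less. Contact came at TCP height 136.2 mm against 136.3 mm expected. After release its top measured 164.4 mm, where a fully seated cap should be 164 mm.
- **Bystanders and forces:** The grey rotor, stopper, jar and beaker had not visibly moved in the last pictures. The arm was clear of everything, and every wrist force reading was under about 7 N.

Two checks did not agree exactly:

- **Cameras:** The two cameras differed by 3–6 mm on the same points. I settled this by averaging, by comparing outlines within one picture, and by the measured fingertip position.
- **Outline fit:** One automatic outline fit of the rotor and shoulder gave poor results, so I dropped it and used hand-checked overlays instead.

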